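# Level the sump stand and take a dip reading with the gauge rod

### The arm

A 6-joint arm with a two-finger parallel gripper is mounted at the origin on a cart in front of the work surface, level with it; the furniture and walls round the work are solid. World frame = base frame: x ahead of the robot, y to its left, z up, the work surface at z = 0. Lengths are in m, angles in rad, forces in N, time in s.
With the tool pointing down it reaches from about 0.375 to 0.975 m from the base axis. Payload 3.8 kg.
Tool frame: the origin (TCP) lies at the very end of the fingers, on their centre line; the grasp point (between the pads) lies 19 mm behind it; z points along the fingers, y is the direction in which the jaws open and shut (so a half turn about z gives the same grasp; the last joint's range is limited). The gripper opens to 85 mm and grips with 20 to 120 N. Pads are 22 mm wide; open, the fingers measure 114 mm over their backs; the gripper's body (76 mm by 85 mm) begins 54 mm behind the grasp point. The pads swing forward as they close: fully open they stand 13 mm farther back than shut.
Start: joints at [-0.037, 0.264, 1.604, -0, 1.274, -0.037], TCP at [0.675, -0, 0.231] pointing down, gripper open.
Joint ranges: [-2.63, 2.63], [-0.94, 2.18], [0.31, 2.57], [-1.31, 4.45], [0, 2.66], [-2.55, 2.55]. Speed limits (rad/s): [2.57, 2.57, 3.14, 3.14, 3.14, 3.14].

### API

Orientations are given as a rotation vector (axis times angle).
In Python, from workcell import status, read_camera, camera_info, order gives the robot as it stands.
- The arm moves only by the tool move_arm, never from a script. Its argument "deltas" is a list of rows, each a list of 3 entries, a list of its own where there are three numbers: the turn, a rotation vector about the world's x, y, z as a fraction of full scale, then the shift along the world's x, y, z as a fraction of full scale, then the closure, from -1 (fully open) to 1 (shut), so that 0 is half open. A call has 1 to 20 rows; each row is the pose to reach, as a shift and turn from the pose commanded when the call began; what a row does not reach only later rows make up. Full scale, the value 1, is 0.1 m for a shift and pi/2 rad for a turn. A row lasts 1/8 s, in which the tool goes at most 62.5 mm and 10.7 degrees, less where a joint would pass 70% of its speed; a pose out of reach is approached as far as the arm can. A call with a number of a shift or a turn outside -1 to 1 is refused whole. A call with a gripper value outside its range is refused whole. The fingers move at their own pace and stop on an object; "grip_force" is the grip in N (left out, the last holds). Time passes only in rows, so rows that repeat a pose let the fingers close. It gives the time, the measured TCP pose, the force and the opening at its end, in the units of the state.
- status.read_state(): the state, without advancing time (a new reading comes with each control period).
- read_camera(name): name is "scene" or "side" or "wrist"; returns (picture, depth): 480x640x3 uint8, red, green, blue; 480x640 float32, m along the optical axis (not along the pixel's ray), 0 where there is no reading.
- camera_info(name): a dict with "K" (3x3 intrinsics, pixels), "D" ([k1, k2, p1, p2, k3] as OpenCV has them; the pictures are not rectified), "R" (3x3) and "t" (3): a world point X has camera coordinates R X + t. Camera axes: x right, y down, z forward; pixel columns grow to the right and rows downward; lengths in m; the calibration is good to about 2 mm. A picture is of the moment at which its call begins: read the wrist's pose just before it. camera_info takes no time and is no camera call; for the wrist camera it gives the pose at the moment of the call.
- order.finish_job(): hands the job in, once; it reports no verdict.
The state is a dict: "time": time; "q": joint angles; "joint_vel": joint speeds; "joint_torque": joint torques, N m; "tool_pos": TCP position; "tcp_rot": TCP orientation; "wrist_force": force on the tool from outside, world axes, zero at the start; "torque": the same for the moment, N m; "width": opening from 0.0 (shut) to 1.0 (fully open).
Only numpy, scipy, OpenCV 4.12 (cv2) and the standard library are available. Lean on these libraries where they do the work, as an engineer would, in place of code of your own. Each camera call takes 0.05 s, during which the arm holds its last target. There are 200 camera calls.

### The job

Turn the black knob of the levelling stand until its hinged platform sits level (the white line on the knob then points at the red tick). Then take the orange-handled gauge rod from its grey rack, slide it gently into the stand's sloping guide tube until its brass collar stops on the tube's rim, and draw it out again. Finish while still holding the rod: keep it still and level, its tip over the middle of the white weighing boat and about ten centimetres above the bench, and leave the other things where they stand.

Things in the scene. Friction and masses are not known exactly. Their poses are not given: they have to be found in the camera images.
- stand: Fixed levelling stand, grey base plate 108 x 268 x 12 mm on the bench (z = 0), carrying a hinged platform with a white sump box (85 x 90 mm, its top about 115 mm above the bench when level) and a sloping guide tube. Origin on the bench under it, z up; the base plate spans x -54 to 54 mm and y -200 to 68 mm from the origin. The knob is at the -y end, the platform's hinge at the +y end (y = 55 mm), the sump box between them, the tube's mouth above the hinge end, facing +y.
- platform: The hinged aluminium platform of the stand, with the sump box and the guide tube fixed to it. Its origin lies on the hinge line, 45 mm above the bench; the hinge line is its x axis; its z axis is the normal of the platform and is vertical when the platform is level.
- level_knob (a joint): Levelling knob on an upright axis, value in rad: 0 when the platform is exactly level, positive when the knob stands anticlockwise (seen from above) of that. It starts between 0.5 and 1.3, so it must be turned clockwise. Each rad of the knob tilts the platform 0.06 rad (positive: knob side too high). Stays where it is left; needs about 0.2 N m. Its range is -0.4 to 1.6.
- knob_grip (a point): Point on the knob's axis at which to grip its upright bar: the black bar is 42 mm long, 14 mm thick and 36 mm high (from 54 to 90 mm above the bench, this point at 79 mm), on a disc 44 mm across and 5 mm thick which sits on a round aluminium pillar 60 mm across. The point's y axis runs along the bar, z up; fingers close along its x axis. A white line on the bar's top marks its +y end; a red tick on the pillar, towards the sump box (the stand's +y), marks level.
- tube_mouth (a point): Centre of the mouth of the guide tube, in the plane of its brass rim (30 mm across), 145 mm above the bench when level. z axis: along the tube, outwards; it rises at 35 degrees above the horizontal towards the stand's +y when level, so the rod goes in along -z. Bore 15 mm, flared to 20 mm at the rim, 98 mm deep.
- gauge_rod: Loose gauge rod, 213 mm long, 0.09 kg, lying level in its rack. Origin in the middle of its orange handle (70 mm long along x, 16 mm wide along y, 22 mm high along z), x axis along the rod towards the tip. Behind the handle is a 10 mm square tail, from x = -35 to -65 mm; before it a 10 mm neck, then a brass collar 28 mm across from x = 50 to 58 mm, then the steel rod 9 mm across with a round end at x = 148 mm. Grip the handle at the origin from above, fingers closing along y.
- rod_tip (a point): The end of the gauge rod (red band just behind it, black rings farther back), on its axis, 148 mm from the rod's origin.
- rod_collar (a point): Centre of the collar's face that looks to the tip, on the rod's axis, 58 mm from the rod's origin, 90 mm from the tip. It meets point tube_mouth when the rod is fully in.
- rack: Fixed grey rack, 180 x 70 mm, on the bench, origin on the bench under the rod's handle, x axis along the rod towards its tip. Two posts with upward-open slots 13 mm wide and deep hold the rod's axis 60 mm above the bench: under the rod at x = 105 mm and under the tail at x = -52 mm (tops 69 mm above the bench). Lift the rod straight up out of them.
- weigh_boat: White square weighing boat, 70 x 70 x 15 mm, fixed to the bench. Origin under its middle.
- amber_bottle: Bystander: brown bottle with black cap, 72 x 72 x 150 mm, at the back. Origin under its middle.
- salve_jar: Bystander: low white jar with black lid, 60 x 60 x 41 mm. Origin under its middle.
- vial_0: Bystander: small vial with white cap, 22 x 22 x 45 mm. Origin under its middle.
- vial_1: Bystander: small vial with black cap, 22 x 22 x 45 mm. Origin under its middle.
- stopper: Bystander: dark grey rubber stopper, 42 x 42 x 28 mm. Origin under its middle.
- timer: Bystander: flat white bench timer, 58 x 64 x 21 mm. Origin under its middle.
Things that resemble listed ones, but are neither listed nor needed, are in the scene too. What is shaped like the weigh_boat but pink is not meant.

How it is judged:
By the outcome, as a careful person would: the job done as asked, in the order asked, and still so for the second after the job is handed in, while the arm keeps its last pose, push and grip.
It also fails if it takes over 51 s, if anything falls off the work surface, if the arm or the gripper's body presses on something with over 40 N, if the wrist force passes 120 N, or if a joint passes its speed limit or range.

## Working session

There is one attempt and no reset: what is moved stays moved. The work goes in short steps, Python scripts to look and compute and a tool call to move; the robot and the scene stay as the last step left them, time stands still between calls to the robot, and variables do not carry over. Pictures are saved under pics/ and viewed, about 8 in all and at most 12, crops included, and the job is handed in when it is done.

Besides the shell and the picture viewer there is one more tool, called in YAML: its name, and indented under it one key for each argument. move_arm: Moves the arm, as the interface text tells. Its arguments: {"type":"object","properties":{"deltas":{"type":"array","items":{"type":"array"}},"grip_force":{"type":"number"}},"required":["deltas"]}

```bash
mkdir -p pics; ls; python3 - <<'E'
from workcell import status, read_camera, camera_info
import cv2,numpy as np
s=status.read_state();print(s)
for n in ["scene","side"]:
    p,d=read_camera(n);c=camera_info(n)
    np.savez(n+".npz",p=p,d=d,**{k:np.array(c[k]) for k in "KDRt"})
    cv2.imwrite(f"pics/{n}0.png",p[:,:,::-1]);print(n,c)
E
```

```text
pics
{'time': 0.0, 'q': array([-3.69063573e-02,  2.64761149e-01,  1.60540188e+00, -1.02453793e-05,
        1.27369205e+00, -3.68635014e-02]), 'joint_vel': array([-0.00118481,  0.00063847,  0.00016522, -0.00097233, -0.0034239 ,
       -0.00030938]), 'joint_torque': array([ 6.10465631e-04, -5.15121067e+01, -3.67308676e+01, -4.07824507e-05,
        1.31324201e-02,  1.46811578e-05]), 'tool_pos': array([6.74257177e-01, 1.78783620e-05, 2.29941585e-01]), 'tcp_rot': array([-2.2203176 , -2.22022913,  0.00242853]), 'wrist_force': array([-0.7033184 ,  0.13988282,  0.81545087]), 'torque': array([0.01939203, 0.06332177, 0.01024586]), 'width': 0.9957507624342642}
scene {'K': array([[495.22760066,   0.        , 323.15788381],
       [  0.        , 495.22760066, 238.66712339],
       [  0.        ,   0.        ,   1.        ]]), 'D': array([-0.04133238,  0.        ,  0.        ,  0.        ,  0.        ]), 'R': array([[ 0.85848919, -0.51282542, -0.0025317 ],
       [-0.3686482 , -0.61368419, -0.698205  ],
       [ 0.3565036 ,  0.60033474, -0.71589341]]), 't': array([-0.54140347,  0.24754798,  0.90637309])}
side {'K': array([[520.38883924,   0.        , 319.94190721],
       [  0.        , 520.38883924, 237.28239836],
       [  0.        ,   0.        ,   1.        ]]), 'D': array([-0.07112203,  0.        ,  0.        ,  0.        ,  0.        ]), 'R': array([[-0.98866154,  0.15012509, -0.00328891],
       [ 0.12392458,  0.80335539, -0.58246272],
       [-0.08480011, -0.57626606, -0.81285077]]), 't': array([0.59404658, 0.07093089, 1.4387462 ])}
```

View pics/scene0.png

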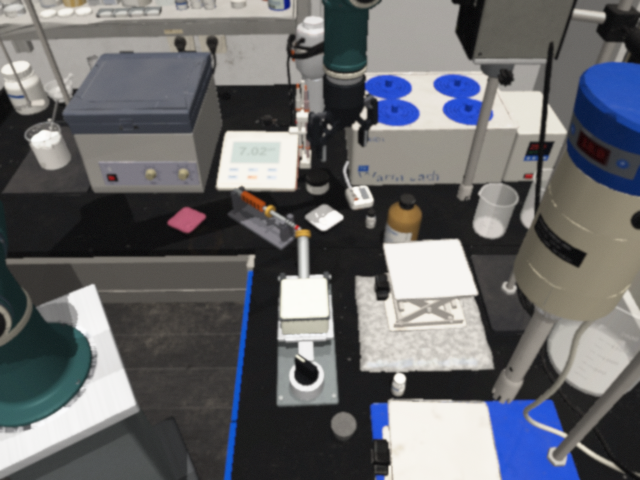

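View pics/side0.png

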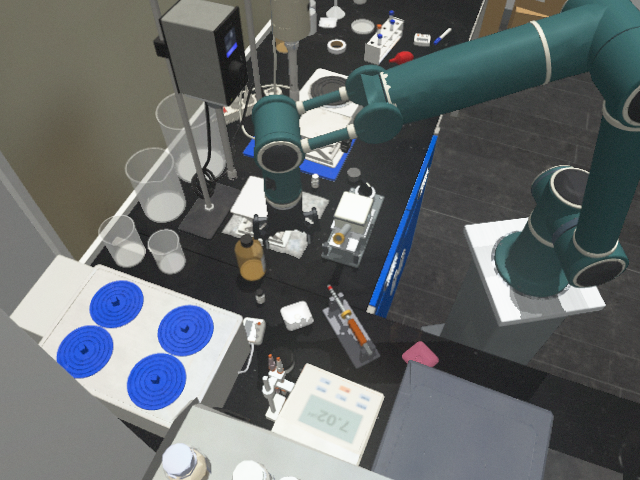

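The scene view shows the stand with its knob at (305,372), sump at (304,300) and mouth near (302,233). The rack's orange handle is at (252,200), the white boat at (324,217) and the pink decoy at (187,220). The side view agrees: handle (355,330), boat (297,315), stand (352,225).

```bash
cat > h.py <<'E'
import cv2,numpy as np
from workcell import status, read_camera, camera_info
def grab(n):
    s=status.read_state(); c=camera_info(n); p,d=read_camera(n)
    return dict(p=p,d=d,s=s,**{k:np.array(c[k]) for k in "KDRt"})
def ray(c,uv):
    u=cv2.undistortPoints(np.array(uv,float).reshape(-1,1,2),c['K'],c['D']).reshape(-1,2)
    v=np.c_[u,np.ones(len(u))]@c['R']; return -c['R'].T@c['t'],v
def cast(c,uv,z):
    o,v=ray(c,uv); return o+v*((z-o[2])/v[:,2])[:,None]
def deep(c,uv):
    uv=np.array(uv).reshape(-1,2);o,v=ray(c,uv); z=c['d'][uv[:,1].astype(int),uv[:,0].astype(int)]
    return o+v*z[:,None]
def tri(c1,p1,c2,p2):
    o1,v1=ray(c1,p1);o2,v2=ray(c2,p2);v1=v1[0];v2=v2[0]
    A=np.c_[v1,-v2];k=np.linalg.lstsq(A,o2-o1,rcond=None)[0]
    a=o1+v1*k[0];b=o2+v2*k[1];return (a+b)/2,np.linalg.norm(a-b)
def cloud(c):
    h,w=c['d'].shape;g=np.stack(np.meshgrid(np.arange(w),np.arange(h)),-1).reshape(-1,2)
    return deep(c,g).reshape(h,w,3)
def hsv(c): return cv2.cvtColor(c['p'],cv2.COLOR_RGB2HSV)
def blobs(m,amin=15):
    n,l,s,ce=cv2.connectedComponentsWithStats(m.astype(np.uint8))
    return [(s[i,4],s[i,:4],ce[i],l==i) for i in range(1,n) if s[i,4]>=amin]
E
python3 - <<'E'
from h import *
np.set_printoptions(precision=4,suppress=True)
S=dict(np.load('scene.npz'));T=dict(np.load('side.npz'))
for n,c in(('scene',S),('side',T)):
    H=hsv(c);C=cloud(c);x,y,z=C[...,0],C[...,1],C[...,2]
    w=(x>.3)&(x<1)&(y>-.6)&(y<.6)&(z<.2)
    masks={'orange':(H[...,0]>4)&(H[...,0]<16)&(H[...,1]>150)&(H[...,2]>120),
     'red':((H[...,0]<4)|(H[...,0]>174))&(H[...,1]>120)&(H[...,2]>80),
     'white':(H[...,1]<40)&(H[...,2]>170),'brass':(H[...,0]>15)&(H[...,0]<24)&(H[...,1]>90)&(H[...,2]>120)}
    for k,m in masks.items():
        for a,b,ce,l in blobs(m&w,12):
            P=C[l]; print(n,k,a,b,ce.round(1),np.median(P,0),'r',P.min(0)[:2],P.max(0))
for uv in[(252,200),(300,228),(305,372),(304,297),(302,235),(279,402),(337,402),(324,217)]:print(uv,deep(S,[uv]))
im=S['p'][180:420,180:420];cv2.imwrite('pics/c1.png',cv2.resize(im,(600,600),interpolation=cv2.INTER_CUBIC)[:,:,::-1])
im=T['p'][170:390,230:450];cv2.imwrite('pics/c2.png',cv2.resize(im,(600,600),interpolation=cv2.INTER_CUBIC)[:,:,::-1])
E
```

```text
scene orange 153 [242 191  23  20] [253.5 199.6] [0.5346 0.1488 0.0698] r [0.5184 0.1199] [0.5487 0.1885 0.0757]
scene red 13 [295 225   4   5] [296.5 226.7] [0.5785 0.0267 0.062 ] r [0.5753 0.0228] [0.6133 0.0877 0.0675]
scene white 60 [365  73  14   8] [370.5  75. ] [0.9759 0.3304 0.1782] r [0.9527 0.3164] [0.9981 0.3472 0.183 ]
scene white 885 [370  95  86  36] [417.3 121. ] [0.9638 0.0859 0.1768] r [0.8274 0.0167] [1.     0.1986 0.1826]
scene white 43 [361 108   6  11] [364.  113.7] [0.8547 0.1818 0.1765] r [0.842  0.1631] [0.871  0.2033 0.1784]
scene white 107 [296 110  12  13] [301.5 116. ] [0.7307 0.268  0.1638] r [0.7159 0.2553] [0.8547 0.5319 0.1835]
scene white 42 [352 122   8   9] [355.5 126.3] [0.8033 0.142  0.1793] r [0.7951 0.1307] [0.8177 0.157  0.1817]
scene white 4464 [217 124  89  66] [259.4 159.3] [0.6284 0.3174 0.039 ] r [0.4973 0.1991] [0.8123 0.5481 0.135 ]
scene white 120 [300 149  10  18] [304.1 158.6] [0.738  0.2724 0.0209] r [0.7208 0.2583] [0.7575 0.3198 0.0669]
scene white 26 [344 162   5  21] [345.7 172.7] [0.8064 0.1852 0.0134] r [0.7949 0.1512] [0.8249 
[... 6851 characters left out ...]
 r [ 0.5191 -0.1085] [ 0.5569 -0.0498  0.1563]
side brass 309 [236 240  26  18] [249.5 250. ] [ 0.7673 -0.0787  0.1183] r [ 0.7404 -0.1164] [ 0.8042 -0.0619  0.1383]
side brass 387 [241 259  23  21] [251.8 269.3] [ 0.7714 -0.0612  0.0548] r [ 0.7448 -0.076 ] [ 0.8037 -0.0542  0.1097]
side brass 35 [341 310  10   7] [345.3 312.6] [0.5547 0.1071 0.0694] r [0.5333 0.0733] [0.5651 0.1142 0.0757]
(252, 200) [[0.5303 0.1502 0.0697]]
(300, 228) [[0.584  0.0204 0.0617]]
(305, 372) [[ 0.4201 -0.2932  0.0692]]
(304, 297) [[ 0.4795 -0.1871  0.1171]]
(302, 235) [[ 0.5368 -0.0794  0.1509]]
(279, 402) [[ 0.3672 -0.2921  0.0125]]
(337, 402) [[ 0.4543 -0.3421  0.0088]]
(324, 217) [[ 0.6809  0.0802 -0.0005]]
```

View pics/c1.png

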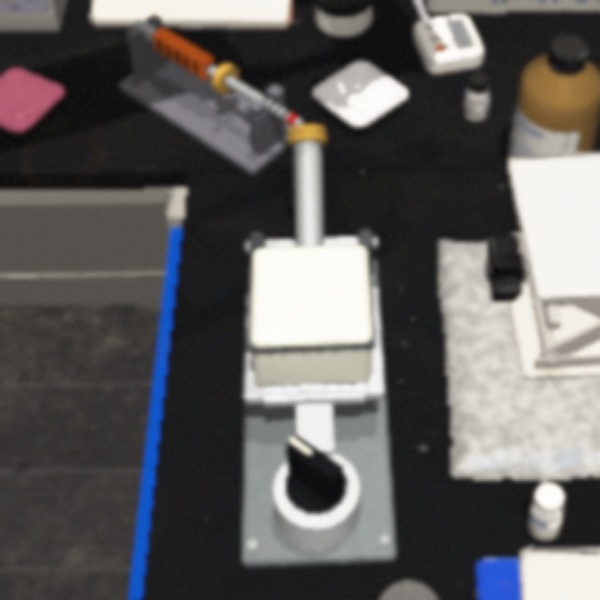

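View pics/c2.png

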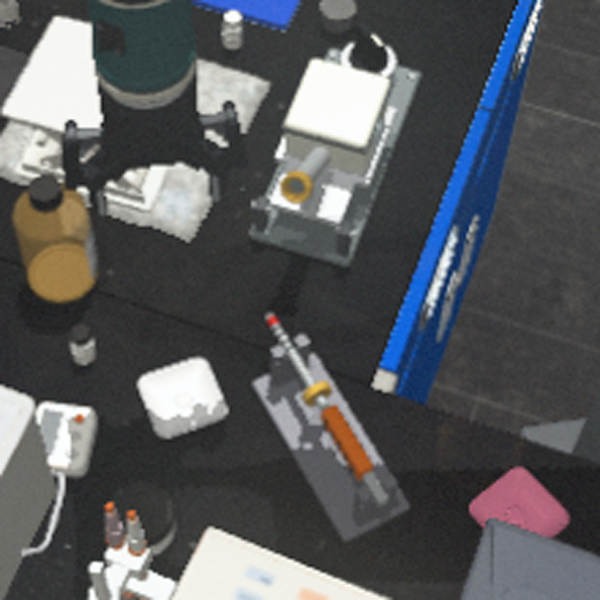

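```bash
python3 - <<'E'
from h import *
np.set_printoptions(precision=4,suppress=True)
S=dict(np.load('scene.npz'));T=dict(np.load('side.npz'))
def rect(c,m,z):
    P=cast(c,np.argwhere(m)[:,::-1],z)[:,:2];r=cv2.minAreaRect((P*1000).astype(np.float32));return [np.round(v,1) for v in r]
for n,c in(('scene',S),('side',T)):
    H=hsv(c);C=cloud(c);z=C[...,2];x=C[...,0];y=C[...,1]
    w=(H[...,1]<40)&(H[...,2]>170)
    b=max(blobs(w&(abs(x-.675)<.06)&(abs(y-.065)<.06)),key=lambda t:t[0]);print(n,'boat',rect(c,b[3],.012))
    st=(z>.1)&(z<.135)&(abs(x-.48)<.09)&(abs(y+.187)<.09)&w
    b=max(blobs(st),key=lambda t:t[0]);P=C[b[3]];print('sump',rect(c,b[3],.12),np.linalg.lstsq(np.c_[P[:,:2],np.ones(len(P))],P[:,2],rcond=None)[0])
    o=(H[...,0]>4)&(H[...,0]<16)&(H[...,1]>150)&(H[...,2]>120)&(abs(x-.53)<.06)
    b=max(blobs(o),key=lambda t:t[0]);print('handle',rect(c,b[3],.071),cast(c,[b[2]],.069))
    k=(z>.05)&(z<.1)&(np.hypot(x-.42,y+.29)<.06);P=C[k];print('knob',np.median(P,0),P.min(0),P.max(0))
print('tip',tri(S,[298,227.5],T,[329,286.5]),'red',tri(S,[296.5,226.7],T,[329.6,287.2]))
print('collar',tri(S,[268.4,209.8],T,[345.3,312.6]),'mouth',tri(S,[302.1,232.7],T,[338.6,238.2]))
w=camera_info('wrist');print(w['K'],w['R'],-w['R'].T@w['t'])
E
```

```text
scene boat [array([674.5,  68.4]), array([71. , 66.2]), np.float64(12.5)]
sump [array([ 495.4, -159.7]), array([165.7,  86.6]), np.float64(61.5)] [-0.0045 -0.0104  0.1163]
handle [array([534.1, 147.4]), array([22.3, 81.2]), np.float64(10.4)] [[0.5341 0.1502 0.069 ]]
knob [ 0.4238 -0.2873  0.0577] [ 0.4024 -0.3111  0.0501] [ 0.4615 -0.2345  0.0934]
side boat [array([672.5,  63.7]), array([70.6, 65.1]), np.float64(12.2)]
sump [array([ 482.4, -177.1]), array([91.6, 84. ]), np.float64(62.1)] [-0.0166 -0.051   0.1144]
handle [array([535.9, 159.9]), array([14.9, 68.2]), np.float64(18.1)] [[0.5353 0.1598 0.069 ]]
knob [ 0.4287 -0.2801  0.0697] [ 0.3996 -0.3077  0.0501] [ 0.4505 -0.2619  0.0961]
tip (array([0.5808, 0.0234, 0.0623]), np.float64(0.00011526110283576966)) red (array([0.5793, 0.0264, 0.0632]), np.float64(0.0010847577611988433))
collar (array([0.5515, 0.105 , 0.065 ]), np.float64(0.0038891036167621345)) mouth (array([ 0.5433, -0.0662,  0.1423]), np.float64(0.0013109245541591146))
[[354.4177   0.     319.2554]
 [  0.     354.4177 235.6095]
 [  0.       0.       1.    ]] [[ 1.      0.0008 -0.0014]
 [ 0.0012 -0.9514  0.308 ]
 [-0.0011 -0.308  -0.9514]] [0.6746 0.0793 0.3728]
```

move_arm:
  deltas:
    - [[0,0,0],[-0.4,-0.5,0],-1]
    - [[0,0,0],[-0.9,-1,0],-1]

```text
time: 0.35
tool_pos: [0.5909, -0.0938, 0.2303]
tcp_rot: [-2.219, -2.223, 0.002]
wrist_force: [-0.1, -0.7, 1.2]
width: 1.001
```

move_arm:
  deltas:
    - [[0,0,0],[-0.4,-0.5,0],-1]
    - [[0,0,0],[-0.9,-1,0],-1]

```text
time: 0.6
tool_pos: [0.5072, -0.1875, 0.2308]
tcp_rot: [-2.221, -2.222, 0.001]
wrist_force: [0.1, -0.6, -0.4]
width: 0.996
```

move_arm:
  deltas:
    - [[0,0,0],[-0.4,-0.5,0],-1]
    - [[0,0,0],[-0.7,-0.85,0],-1]
    - [[0,0,0],[-0.7,-0.85,0],-1]
    - [[0,0,0],[-0.7,-0.85,0],-1]

```text
time: 1.1
tool_pos: [0.4387, -0.271, 0.231]
tcp_rot: [-2.222, -2.22, -0.001]
wrist_force: [-0.5, -0.1, -0.4]
width: 0.997
```

```bash
python3 - <<'E'
from h import *
np.set_printoptions(precision=4,suppress=True)
S=dict(np.load('scene.npz'));P=cast(S,[[296.8,356],[305.2,364.8]],.09);print(P,np.degrees(np.arctan2(*(P[0]-P[1])[[1,0]])))
W=grab('wrist');np.savez('w1.npz',**{k:W[k] for k in 'pdKDRt'});print(W['s'])
cv2.imwrite('pics/w1.png',W['p'][:,:,::-1])
E
```

```text
[[ 0.4178 -0.2706  0.09  ]
 [ 0.4217 -0.2923  0.09  ]] 100.29155316875546
{'time': 1.1, 'q': array([-0.602 , -0.0392,  1.9398,  0.0007,  1.2414, -0.6013]), 'joint_vel': array([ 0.0284,  0.0062, -0.0048,  0.0015,  0.0004, -0.0027]), 'joint_torque': array([ -0.8525, -34.3435, -36.2589,  -0.0752,   0.0186,  -0.0061]), 'tool_pos': array([ 0.4387, -0.271 ,  0.231 ]), 'tcp_rot': array([-2.2221, -2.22  , -0.0009]), 'wrist_force': array([-0.4895, -0.1186, -0.4331]), 'torque': array([0.0789, 0.0628, 0.0472]), 'width': 0.9967303903085524}
```

View pics/w1.png

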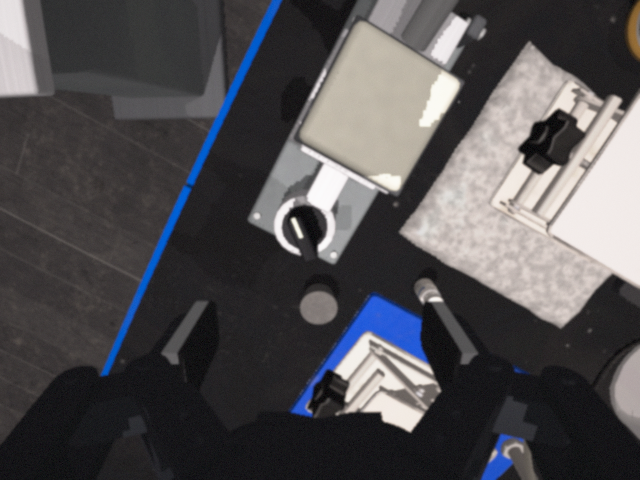

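The wrist view shows the pillar ring centred near (305,226). The bar runs from (293,215) to (312,257), with the white line at its upper-left end. The sump is at (380,105).

```bash
python3 - <<'E'
from h import *
np.set_printoptions(precision=4,suppress=True)
W=dict(np.load('w1.npz'));H=hsv(W)
box=np.zeros(H.shape[:2],bool);box[190:265,265:345]=1
red=((H[...,0]<8)|(H[...,0]>170))&(H[...,1]>100)&box
for b in blobs(red,3):print('red',b[0],b[2],cast(W,[b[2]],.05))
wh=(H[...,2]>150)&box
for b in blobs(wh,15):
    P=cast(W,np.argwhere(b[3])[:,::-1],.09)[:,:2]*1000
    r=cv2.minAreaRect(P.astype(np.float32));print(b[0],b[1],b[2],r)
bl=(H[...,2]<45)&box
b=max(blobs(bl&(np.hypot(*(np.indices(bl.shape)-np.array([226,305])[:,None,None]))<28)),key=lambda t:t[0])
print('black',b[0],b[1],b[2],cast(W,[b[2]],.054))
# ring outer via white ring
ring=max(blobs(wh,15),key=lambda t:t[0])
c,_=cv2.findContours(ring[3].astype(np.uint8),0,2);h=cv2.convexHull(c[0]).reshape(-1,2)
P=cast(W,h,.049)[:,:2]*1000;print('circ',cv2.minEnclosingCircle(P.astype(np.float32)))
P=cast(W,[[293,215],[300,239],[312,257]],.09);print(P)
im=W['p'][180:275,255:350];cv2.imwrite('pics/k1.png',cv2.resize(im,(570,570),interpolation=cv2.INTER_CUBIC)[:,:,::-1])
E
```

```text
1490 [297 190  48  72] [327.747  220.0772] ((440.4690856933594, -275.5882568359375), (38.271602630615234, 62.174556732177734), 1.2034202814102173)
553 [273 198  27  57] [283.3363 225.094 ] ((410.223876953125, -276.0828857421875), (20.48258399963379, 48.96533203125), 2.976659059524536)
108 [291 218  12  21] [296.7037 227.7222] ((420.1520690917969, -276.60845947265625), (4.234543800354004, 18.56654930114746), 21.25739860534668)
black 729 [287 206  36  47] [307.7819 224.0027] [[ 0.4282 -0.2836  0.054 ]]
circ ((445.22296142578125, -286.0983581542969), 37.64436340332031)
[[ 0.4172 -0.2656  0.09  ]
 [ 0.4227 -0.2865  0.09  ]
 [ 0.4327 -0.3028  0.09  ]]
```

View pics/k1.png

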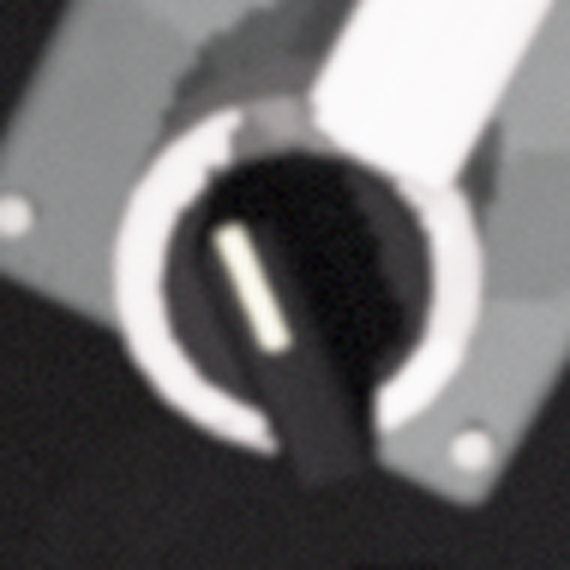

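```bash
python3 - <<'E'
from h import *
np.set_printoptions(precision=4,suppress=True)
W=dict(np.load('w1.npz'));H=hsv(W)
print(cast(W,[[304.7,227]],.049),cast(W,[[302.2,237.5]],.09))
# stand direction: sump top edges + base-plate screws
print(cast(W,[[255+14/6,180+217/6],[255+472/6,180+450/6]],.012))
# sump sides
m=(H[...,2]>110)&(H[...,1]<60);m[:, :290]=0;m[:15]=0;m[200:]=0;m[:,470:]=0
P=cast(W,[[358,17],[463,78],[399,193],[299,134]],.12);print(P)
for i in range(4):
    d=P[(i+1)%4]-P[i];print(np.degrees(np.arctan2(d[1],d[0])),np.linalg.norm(d))
E
```

```text
[[ 0.4251 -0.2881  0.049 ]] [[ 0.4246 -0.2851  0.09  ]]
[[ 0.3736 -0.2871  0.012 ]
 [ 0.4547 -0.3309  0.012 ]]
[[ 0.4637 -0.1269  0.12  ]
 [ 0.5353 -0.1628  0.12  ]
 [ 0.4969 -0.2412  0.12  ]
 [ 0.4249 -0.1999  0.12  ]]
-26.651415385787768 0.0800563651434952
-116.05953338015091 0.08729278295644792
150.14007740772814 0.08301196771886678
62.01509774019184 0.0826643533205408
```

move_arm:
  deltas:
    - [[0,0,0.1],[-0.07,-0.08,-0.3],0.25]
    - [[0,0,0.2],[-0.14,-0.16,-0.6],0.25]
    - [[0,0,0.233],[-0.14,-0.16,-0.8],0.25]
    - [[0,0,0.233],[-0.14,-0.16,-0.8],0.25]
    - [[0,0,0.233],[-0.14,-0.16,-0.8],0.25]

```text
time: 1.78
tool_pos: [0.4259, -0.2868, 0.152]
tcp_rot: [1.779, 2.588, 0.0]
wrist_force: [-0.3, -0.6, -0.2]
width: 0.376
```

```bash
python3 - <<'E'
from h import *
np.set_printoptions(precision=4,suppress=True)
W=dict(np.load('w1.npz'));print(deep(W,[[327,185],[330,180],[320,195],[318,200],[304,200]]))
s=status.read_state();print(s['q'],s['tool_pos'],s['tcp_rot'])
E
```

```text
[[ 0.4459 -0.2464  0.0564]
 [ 0.4486 -0.242   0.0555]
 [ 0.4396 -0.2556  0.0563]
 [ 0.4378 -0.2603  0.0558]
 [ 0.4247 -0.2619  0.0482]]
[-0.6413  0.0226  2.0307  0.0001  1.0874 -1.0081] [ 0.4259 -0.2868  0.152 ] [1.7787 2.5885 0.0001]
```

move_arm:
  deltas:
    - [[0,0,0],[-0.01,0,-0.4],0.25]
    - [[0,0,0],[-0.01,0,-0.75],0.25]
    - [[0,0,0],[-0.01,0,-0.9],0.25]
    - [[0,0,0],[-0.01,0,-0.9],0.25]
    - [[0,0,0],[-0.01,0,-0.9],1]
    - [[0,0,0],[-0.01,0,-0.9],1]
    - [[0,0,0],[-0.01,0,-0.9],1]
    - [[0,0,0],[-0.01,0,-0.9],1]
  grip_force: 50

```text
time: 2.78
tool_pos: [0.4246, -0.2883, 0.0631]
tcp_rot: [1.778, 2.586, -0.001]
wrist_force: [-3.4, 0.1, 6.4]
width: 0.154
```

move_arm:
  deltas:
    - [[0,0,-0.06],[0,0,0],1]
    - [[0,0,-0.13],[0,0,0],1]
    - [[0,0,-0.2],[0,0,0],1]
    - [[0,0,-0.27],[0,0,0],1]
    - [[0,0,-0.34],[0,0,0],1]
    - [[0,0,-0.41],[0,0,0],1]
    - [[0,0,-0.48],[0,0,0],1]
    - [[0,0,-0.545],[0,0,0],1]
    - [[0,0,-0.545],[0,0,0],1]
    - [[0,0,-0.545],[0,0,0],1]

```text
time: 4.03
tool_pos: [0.4242, -0.2883, 0.0631]
tcp_rot: [2.692, 1.614, 0.0]
wrist_force: [-3.7, -1.0, 7.2]
width: 0.154
```

```bash
python3 - <<'E'
from h import *
np.set_printoptions(precision=4,suppress=True)
s=status.read_state();v=s['tcp_rot'];R=cv2.Rodrigues(v)[0];print(s,np.degrees(np.arctan2(R[1,1],R[0,1])))
E
```

```text
{'time': 4.025, 'q': array([-0.6449,  0.1283,  2.1036, -0.001 ,  0.9075, -0.1537]), 'joint_vel': array([-0.0006,  0.0013, -0.0008,  0.0004,  0.0015, -0.001 ]), 'joint_torque': array([  1.7827, -34.2937, -29.018 ,   0.7559,  -0.9743,  -0.2044]), 'tool_pos': array([ 0.4242, -0.2883,  0.0631]), 'tcp_rot': array([2.6925, 1.6143, 0.0001]), 'wrist_force': array([-3.6676, -0.9932,  7.1815]), 'torque': array([-0.1782,  0.7427, -0.2371]), 'width': 0.15362828181898563} -28.11051628561935
```

move_arm:
  deltas:
    - [[0,0,0],[0,0,0],0.25]
    - [[0,0,0],[0,0,0],0.25]
    - [[0,0,0],[0,0,0.3],0.25]
    - [[0,0,0],[0,0,0.8],0.25]
    - [[0,0,0],[0,0,1],0.25]

```text
time: 4.65
tool_pos: [0.4255, -0.2882, 0.1645]
tcp_rot: [2.69, 1.614, 0.004]
wrist_force: [0.3, 0.1, -0.1]
width: 0.369
```

move_arm:
  deltas:
    - [[0,0,0],[-0.1,-0.2,0.4],-1]
    - [[0,0,0],[-0.1,-0.2,0.6],-1]
    - [[0,0,0],[-0.1,-0.2,0.6],-1]
    - [[0,0,0],[-0.1,-0.2,0.6],-1]

```text
time: 5.15
tool_pos: [0.4133, -0.3066, 0.22]
tcp_rot: [-2.692, -1.616, 0.001]
wrist_force: [0.1, 0.3, 0.1]
width: 1.0
```

```bash
python3 - <<'E'
from h import *
np.set_printoptions(precision=4,suppress=True)
W=grab('wrist');np.savez('w2.npz',**{k:W[k] for k in 'pdKDRt'});print(W['s']['tool_pos'],W['s']['time'])
px,_=cv2.projectPoints(np.array([[.4247,-.287,.09]]),cv2.Rodrigues(W['R'])[0],W['t'],W['K'],W['D']);u,v=px.ravel().astype(int);print(u,v)
H=hsv(W);g=np.indices(H.shape[:2]);near=np.hypot(g[0]-v,g[1]-u)<45
red=((H[...,0]<8)|(H[...,0]>170))&(H[...,1]>100)&near
for b in blobs(red,3):print('red',b[0],b[2],cast(W,[b[2]],.05))
for b in blobs((H[...,2]>150)&near,15):
    P=cast(W,np.argwhere(b[3])[:,::-1],.09)[:,:2]*1000;print(b[0],b[2],cv2.minAreaRect(P.astype(np.float32)))
C=cloud(W)
d=np.array([np.cos(np.radians(62)),np.sin(np.radians(62))])
m=(C[...,2]>.1)&(C[...,2]<.13)&(np.abs(C[...,0]-.48)<.04)&(np.abs(C[...,1]+.187)<.04)
P=C[m];print(m.sum(),np.median(P,0),np.linalg.lstsq(np.c_[(P[:,:2]@d),np.ones(len(P))],P[:,2],rcond=None)[0])
u0=max(u-110,0);v0=max(v-110,0);cv2.imwrite('pics/k2.png',cv2.resize(W['p'][v0:v0+220,u0:u0+220],(600,600),interpolation=cv2.INTER_CUBIC)[:,:,::-1]);print(u0,v0)
E
```

```text
[ 0.4133 -0.3066  0.22  ] 5.15
320 197
red 21 [320.9524 158.6667] [[ 0.4371 -0.2644  0.05  ]]
2516 [322.2814 186.1804] ((428.2938537597656, -279.2408142089844), (50.75050735473633, 69.3929214477539), 61.99131774902344)
119 [320.9748 182.8067] ((430.1690979003906, -277.3809509277344), (18.644216537475586, 3.1169445514678955), 61.967323303222656)
11313 [ 0.4732 -0.1958  0.1111] [0.0092 0.1104]
210 87
```

View pics/k2.png

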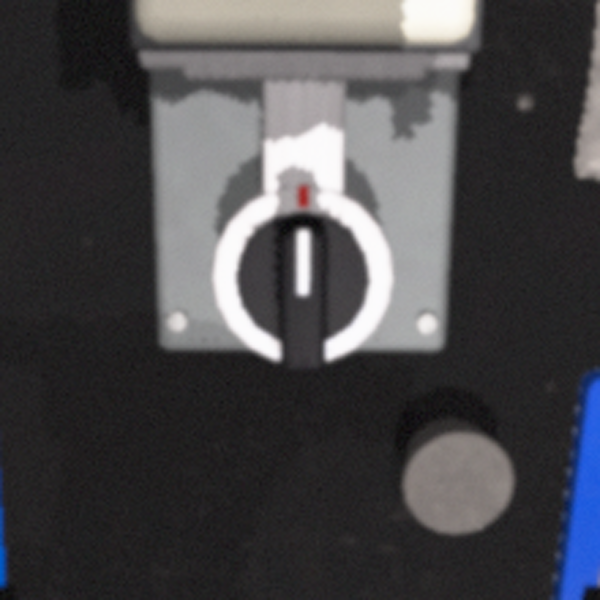

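The white line now points straight at the red tick: line at 62.0° and tick about 62° in the world, crop positions (303,262) and (303,196). The sump top is flat. Next is the rod.

move_arm:
  deltas:
    - [[0,0,0.08],[0.15,0.5,0.1],-1]
    - [[0,0,0.16],[0.3,1,0.1],-1]

```text
time: 5.45
tool_pos: [0.4436, -0.2062, 0.2303]
tcp_rot: [-2.467, -1.943, 0.0]
wrist_force: [0.2, -0.4, 0.3]
width: 1.001
```

move_arm:
  deltas:
    - [[0,0,0.1],[0.15,0.5,0],-1]
    - [[0,0,0.2],[0.3,1,0],-1]

```text
time: 5.7
tool_pos: [0.4732, -0.1052, 0.2296]
tcp_rot: [-2.129, -2.308, 0.002]
wrist_force: [0.8, 0.0, -0.4]
width: 1.002
```

move_arm:
  deltas:
    - [[0,0,0.08],[0.15,0.5,0],-1]
    - [[0,0,0.168],[0.3,1,0],-1]

```text
time: 5.95
tool_pos: [0.5031, -0.0052, 0.2295]
tcp_rot: [-1.807, -2.567, 0.002]
wrist_force: [0.1, -0.2, 0.7]
width: 1.001
```

move_arm:
  deltas:
    - [[0,0,0],[0.15,0.5,0],-1]
    - [[0,0,0],[0.3,1,0],-1]

```text
time: 6.2
tool_pos: [0.533, 0.0947, 0.2295]
tcp_rot: [-1.813, -2.564, 0.003]
wrist_force: [0.4, 0.1, 0.6]
width: 0.999
```

move_arm:
  deltas:
    - [[0,0,0],[0,0.45,0],-1]
    - [[0,0,0],[0,0.45,0],-1]
    - [[0,0,0],[0,0.45,0],-1]
    - [[0,0,0],[0,0.45,0],-1]

```text
time: 6.7
tool_pos: [0.5334, 0.1367, 0.2306]
tcp_rot: [-1.816, -2.563, 0.002]
wrist_force: [-0.4, 0.4, -0.1]
width: 0.999
```

```bash
python3 - <<'E'
from h import *
np.set_printoptions(precision=4,suppress=True)
W=grab('wrist');np.savez('w3.npz',**{k:W[k] for k in 'pdKDRt'});s=W['s'];R=cv2.Rodrigues(s['tcp_rot'])[0];print(s['tool_pos'],s['time'],np.degrees(np.arctan2(R[1,1],R[0,1])))
H=hsv(W);C=cloud(W)
o=(H[...,0]>4)&(H[...,0]<16)&(H[...,1]>150)&(H[...,2]>80)
for b in blobs(o,100):
    P=cast(W,np.argwhere(b[3])[:,::-1],.071)[:,:2]*1000;print(b[0],b[2],cv2.minAreaRect(P.astype(np.float32)),np.median(C[b[3]],0))
o=(H[...,0]>15)&(H[...,0]<26)&(H[...,1]>90)&(H[...,2]>80)
for b in blobs(o,60):
    P=cast(W,np.argwhere(b[3])[:,::-1],.066)[:,:2]*1000;print('br',b[0],b[2],cv2.minAreaRect(P.astype(np.float32)))
o=((H[...,0]<4)|(H[...,0]>174))&(H[...,1]>120)&(H[...,2]>80)
for b in blobs(o,10):
    P=cast(W,np.argwhere(b[3])[:,::-1],.063)[:,:2]*1000;print('red',b[0],b[2],cv2.minAreaRect(P.astype(np.float32)))
cv2.imwrite('pics/w3.png',W['p'][:,:,::-1])
E
```

```text
[0.5334 0.1367 0.2306] 6.7 19.375486500423264
1089 [328.8283 194.3021] ((534.6688232421875, 157.64137268066406), (14.839231491088867, 67.46764373779297), 19.457197189331055) [0.536  0.1546 0.0706]
br 263 [326.5703 183.5399] ((530.9397583007812, 164.14610290527344), (7.055628299713135, 31.61158561706543), 19.979032516479492)
br 362 [327.1851 250.6906] ((551.6866455078125, 106.68165588378906), (25.923358917236328, 15.753613471984863), 19.426239013671875)
br 254 [418.6339 407.5472] ((709.3890380859375, -37.584449768066406), (44.120201110839844, 16.493488311767578), 60.28810119628906)
red 74 [326.027 328.5  ] ((579.8226318359375, 25.838726043701172), (10.143524169921875, 8.187288284301758), 19.405675888061523)
```

View pics/w3.png

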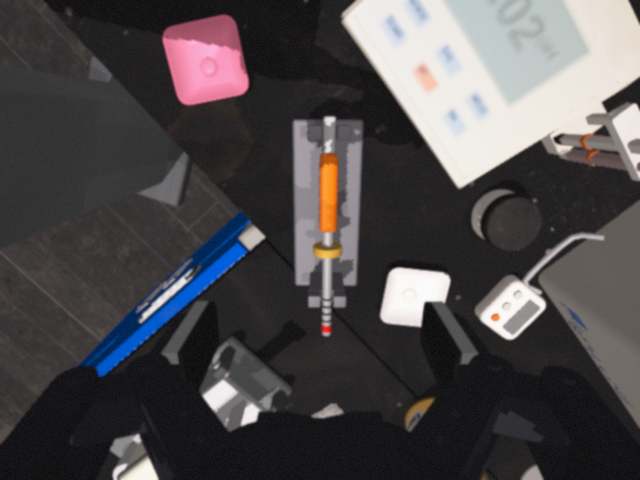

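The wrist view shows the handle at (329,194), the collar at (327,251), the red tip at (326,330) and the boat at (415,297). Jaw yaw already matches the rod to within 0.1°.

move_arm:
  deltas:
    - [[0,0,0],[0.005,0.1,-0.3],-0.1]
    - [[0,0,0],[0.005,0.213,-0.6],-0.1]
    - [[0,0,0],[0.005,0.213,-0.95],-0.1]
    - [[0,0,0],[0.005,0.213,-0.95],-0.1]

```text
time: 7.25
tool_pos: [0.5315, 0.1575, 0.1332]
tcp_rot: [-1.814, -2.56, 0.008]
wrist_force: [0.4, 1.0, -0.4]
width: 0.551
```

move_arm:
  deltas:
    - [[0,0,0],[0,0,-0.4],-0.1]
    - [[0,0,0],[0,0,-0.8],-0.1]
    - [[0,0,0],[0,0,-0.93],-0.1]
    - [[0,0,0],[0,0,-0.93],-0.1]
    - [[0,0,0],[0,0,-0.93],1]
    - [[0,0,0],[0,0,-0.93],1]
    - [[0,0,0],[0,0,-0.93],1]
    - [[0,0,0],[0,0,-0.93],1]
  grip_force: 80

```text
time: 8.25
tool_pos: [0.5353, 0.1592, 0.0456]
tcp_rot: [1.814, 2.563, 0.002]
wrist_force: [-2.6, -1.2, 6.0]
width: 0.171
```

move_arm:
  deltas:
    - [[0,0,0],[0,0,0.1],1]
    - [[0,0,0],[0,0,0.25],1]
    - [[0,0,0],[0,0,0.6],1]
    - [[0,0,0],[0,0,1],1]
    - [[0,0,0],[0,0,1],1]

```text
time: 8.88
tool_pos: [0.5379, 0.1601, 0.149]
tcp_rot: [1.81, 2.559, 0.012]
wrist_force: [0.9, 0.2, -0.4]
width: 0.176
```

move_arm:
  deltas:
    - [[0,0,0],[0,0,0.5],1]
    - [[0,0,0],[0,0,1],1]
    - [[0,0,0],[0,0,1],1]
    - [[0,0,0],[0,0,1],1]
    - [[0,0,0],[0,0,1],1]

```text
time: 9.5
tool_pos: [0.5329, 0.1588, 0.241]
tcp_rot: [-1.813, -2.563, 0.005]
wrist_force: [-0.1, 0.3, -0.7]
width: 0.174
```

```bash
cat > rod.py <<'E'
# tip & collar in tool frame from side+scene (red band) triangulation
from h import *
np.set_printoptions(precision=4,suppress=True)
s=status.read_state();R=cv2.Rodrigues(s['tcp_rot'])[0];p=s['tool_pos'];print('tcp',p,s['tcp_rot'],s['time'],s['wrist_force'],s['width'])
print('R',R)
v=[grab('scene'),grab('side')];uv=[]
g=p+R@np.array([0,0,-.019]);e=g+R@np.array([-.14,0,0]);e2=g+R@np.array([.14,0,0])
for i,c in enumerate(v):
    H=hsv(c);out={}
    for k,m in {'red':((H[...,0]<5)|(H[...,0]>172))&(H[...,1]>110)&(H[...,2]>60),'brass':(H[...,0]>14)&(H[...,0]<26)&(H[...,1]>90)&(H[...,2]>100)}.items():
        out[k]=[b[2].round(2) for b in blobs(m,5)]
    pr=cv2.projectPoints(np.array([g,e,e2]),cv2.Rodrigues(c['R'])[0],c['t'],c['K'],c['D'])[0].reshape(-1,2);uv.append((out,pr))
    for k in out: out[k]=[q for q in out[k] if np.abs(q-pr[0]).max()<130]
for k in('red','brass'):
    for a in uv[0][0][k]:
        for b in uv[1][0][k]:
            X,er=tri(v[0],a,v[1],b)
            if er<.008 and np.linalg.norm(X-g)<.2: print(k,a,b,X,'err',er,'tool',R.T@(X-p))
E
python3 rod.py
```

```text
tcp [0.5329 0.1588 0.241 ] [-1.813  -2.5625  0.0046] 9.5 [-0.1003  0.2989 -0.6565] 0.173997319651032
R [[-0.3328  0.943  -0.0038]
 [ 0.943   0.3328 -0.0009]
 [ 0.0004 -0.0039 -1.    ]]
red [291.5 154. ] [330.45 243.36] [0.5787 0.0266 0.2576] err 0.0031589569009956207 tool [-0.1399 -0.0008 -0.0166]
```

move_arm:
  deltas:
    - [[0,0,-0.09],[0.2,-0.2,0],1]
    - [[0,0,-0.18],[0.4,-0.4,0.1],1]
    - [[0,0,-0.27],[0.6,-0.6,0.2],1]
    - [[0,0,-0.36],[0.87,-0.6,0.3],1]
    - [[0,0,-0.45],[0.87,-0.6,0.4],1]
    - [[0,0,-0.527],[0.87,-0.6,0.4],1]
    - [[0,0,-0.527],[0.87,-0.6,0.4],1]
    - [[0,0,-0.527],[0.87,-0.6,0.4],1]

```text
time: 10.6
tool_pos: [0.6208, 0.0991, 0.2823]
tcp_rot: [-2.691, -1.621, 0.002]
wrist_force: [-0.4, 0.3, -0.5]
width: 0.171
```

move_arm:
  deltas:
    - [[0.07,-0.037,0],[0,0,0],1]
    - [[0.14,-0.074,0],[0,0,0],1]
    - [[0.21,-0.111,0],[0,0,0],1]
    - [[0.28,-0.148,0],[0,0,0],1]
    - [[0.343,-0.1826,0],[0,0,0],1]
    - [[0.343,-0.1826,0],[0,0,0],1]
    - [[0.343,-0.1826,0],[0,0,0],1]
    - [[0.343,-0.1826,0],[0,0,0],1]

```text
time: 11.6
tool_pos: [0.6218, 0.0998, 0.2842]
tcp_rot: [-2.342, -1.411, -0.739]
wrist_force: [-0.4, -0.1, -0.8]
width: 0.173
```

```bash
python3 rod.py; python3 - <<'E'
from h import *
for n in('scene','side'):
    c=grab(n);u,v=((230,110) if n=='scene' else (250,140))
    cv2.imwrite(f'pics/p_{n}.png',cv2.resize(c['p'][v:v+180,u:u+160],(480,540),interpolation=cv2.INTER_CUBIC)[:,:,::-1])
a=cv2.imread('pics/p_scene.png');b=cv2.imread('pics/p_side.png');cv2.imwrite('pics/p.png',cv2.resize(np.hstack([a,b]),(800,450)))
E
```

```text
tcp [0.6218 0.0998 0.2842] [-2.3421 -1.4109 -0.7386] 11.6 [-0.4411 -0.1337 -0.762 ] 0.17276522366483743
R [[ 0.3827  0.8837  0.2694]
 [ 0.7249 -0.468   0.5054]
 [ 0.5728  0.0019 -0.8197]]
```

View pics/p.png

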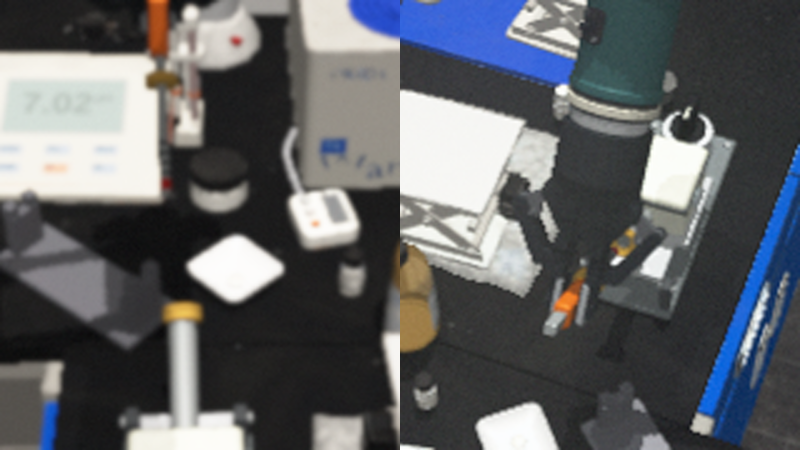

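Both views agree: the rod slopes about 35°, and its tip in the scene crop is at (166,183), with the mouth at (183,311). Next I check the mouth through the wrist camera, which looks along the rod.

```bash
python3 - <<'E'
from h import *
np.set_printoptions(precision=4,suppress=True)
W=grab('wrist');np.savez('w4.npz',**{k:W[k] for k in 'pdKDRt'})
H=hsv(W);C=cloud(W)
m=(H[...,0]>13)&(H[...,0]<27)&(H[...,1]>80)&(H[...,2]>60)
for b in blobs(m,40):print(b[0],b[1],b[2],np.median(C[b[3]],0),cast(W,[b[2]],.145))
c=grab('side');H=hsv(c);m=(H[...,0]>13)&(H[...,0]<27)&(H[...,1]>80)&(H[...,2]>60)
for b in blobs(m,10):
    if 310<b[2][0]<370 and 215<b[2][1]<260: print('side',b[0],b[1],b[2],cast(c,[b[2]],.145))
M=np.array([.5409,-.0708,.145]);print(cv2.projectPoints(M[None],cv2.Rodrigues(W['R'])[0],W['t'],W['K'],W['D'])[0].ravel(),cv2.projectPoints(M[None],cv2.Rodrigues(c['R'])[0],c['t'],c['K'],c['D'])[0].ravel())
cv2.imwrite('pics/w4.png',W['p'][:,:,::-1])
E
```

```text
2329 [301 256  38  75] [319.8403 291.0661] [0.6224 0.1013 0.3158] [[0.6343 0.1226 0.145 ]]
2098 [506 384 105  49] [563.215 407.571] [ 0.7806 -0.0676  0.1151] [[ 0.7626 -0.0528  0.145 ]]
135 [294 403  15  13] [301.7333 409.5704] [0.592  0.0617 0.2609] [[0.5784 0.0471 0.145 ]]
136 [330 403  16  13] [336.5735 409.5809] [0.6066 0.0538 0.2609] [[0.6024 0.0344 0.145 ]]
side 46 [334 232  11  11] [339.7609 237.5435] [[ 0.5398 -0.0656  0.145 ]]
side 22 [319 247   6   6] [321.7727 249.3182] [[ 0.5902 -0.037   0.145 ]]
[330.9561 589.4265] [338.9922 235.9486]
```

View pics/w4.png

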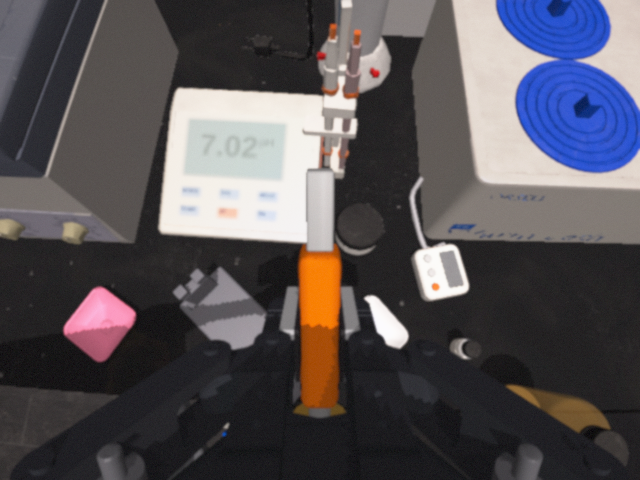

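The wrist view shows the handle and collar centred at columns 320 and 319, so the rod is straight in the jaws. The mouth is out of view. I shift aside briefly to see the mouth unobstructed in the side camera.

move_arm:
  deltas:
    - [[0,0,0],[0.4,0,0],1]
    - [[0,0,0],[0.8,0,0],1]
    - [[0,0,0],[0.8,0,0],1]
    - [[0,0,0],[0.8,0,0],1]

```text
time: 12.4
tool_pos: [0.7007, 0.0993, 0.2827]
tcp_rot: [-2.342, -1.408, -0.736]
wrist_force: [-0.4, 0.6, -0.3]
width: 0.167
```

```bash
python3 - <<'E'
from h import *
np.set_printoptions(precision=4,suppress=True)
T=dict(np.load('side.npz'));c=grab('side');S=grab('scene');d=np.array([.4695,.8829])
def proj(c,X): return cv2.projectPoints(np.array(X,float).reshape(-1,3),cv2.Rodrigues(c['R'])[0],c['t'],c['K'],c['D'])[0].reshape(-1,2)
def fit(c,nm,z,win):
    H=hsv(c);m=(H[...,0]>12)&(H[...,0]<28)&(H[...,1]>70)&(H[...,2]>60)
    for b in blobs(m,10):
        if win[0]<b[2][0]<win[1] and win[2]<b[2][1]<win[3]:
            cn=cv2.findContours(b[3].astype(np.uint8),0,2)[0][0];e=cv2.fitEllipse(cv2.convexHull(cn)) 
            print(nm,b[0],b[1],b[2],e,cast(c,[b[2],e[0]],z))
fit(T,'side0',.1436,(325,350,225,250));fit(c,'side1',.145,(325,350,225,250));fit(S,'scene1',.145,(290,315,220,245))
print(-c['R'].T@c['t'],-S['R'].T@S['t'])
k=np.array([.4247,-.287])
for L in(.243,.248,.253):
    X=[*(k+L*d),.145];print(L,X,proj(c,X),proj(S,X))
cv2.imwrite('pics/m1.png',cv2.resize(c['p'][215:260,310:370],(800,600),interpolation=cv2.INTER_CUBIC)[:,:,::-1])
E
python3 rod.py
```

```text
side0 85 [333 233  12  11] [338.4471 238.0471] ((338.4180603027344, 238.0495147705078), (10.996942520141602, 11.288670539855957), 46.4122428894043) [[ 0.5432 -0.0656  0.1436]
 [ 0.5432 -0.0656  0.1436]]
side1 89 [334 231  11  12] [339.0674 236.2022] ((339.0921936035156, 236.22982788085938), (11.34054183959961, 11.835518836975098), 166.47731018066406) [[ 0.5408 -0.07    0.145 ]
 [ 0.5408 -0.0699  0.145 ]]
scene1 129 [295 230  16  10] [302.3876 234.0853] ((302.4456787109375, 235.00259399414062), (11.3155517578125, 17.875465393066406), 90.23538208007812) [[ 0.5413 -0.0724  0.145 ]
 [ 0.5402 -0.0746  0.145 ]]
[0.7005 0.6829 1.2128] [ 0.2329 -0.6699  0.8203]
0.243 [np.float64(0.5387885), np.float64(-0.07245529999999997), 0.145] [[339.7023 235.3209]] [[301.2557 234.58  ]]
0.248 [np.float64(0.5411360000000001), np.float64(-0.06804079999999998), 0.145] [[339.0872 236.8361]] [[301.2069 232.7408]]
0.253 [np.float64(0.5434835), np.float64(-0.06362629999999997), 0.145] [[338.4695 238.3577]] [[301.1584 230.915 ]]
tcp [0.7003 0.0992 0.2831] [-2.3424 -1.4078 -0.7373] 12.5 [ 0.6311 -0.4531 -0.6492] 0.17268623806346506
R [[ 0.3847  0.8831  0.2686]
 [ 0.7237 -0.4692  0.5061]
 [ 0.5729 -0.0003 -0.8196]]
brass [327.5   97.67] [276.6 266.4] [0.7036 0.0998 0.3048] err 0.003957630246286884 tool [ 0.0142  0.0026 -0.0166]
```

View pics/m1.png

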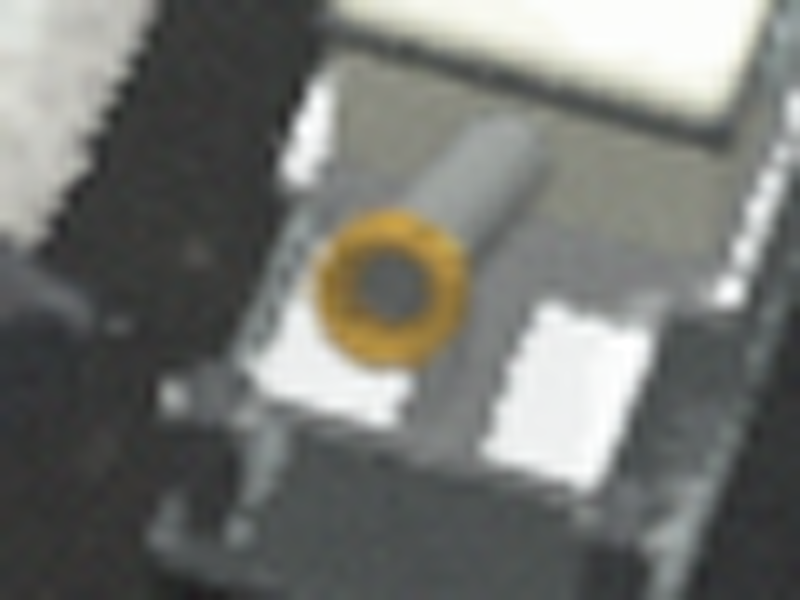

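Now the mouth is clear in the side view, its ring centre at about (339.1,236.2), giving M ≈ (0.541,-0.070,0.145). I approach along the axis to 50 mm outside it.

move_arm:
  deltas:
    - [[0,0,0],[-0.4,-0.1,-0.2],1]
    - [[0,0,0],[-0.79,-0.19,-0.38],1]
    - [[0,0,0],[-0.79,-0.19,-0.38],1]
    - [[0,0,0],[-0.79,-0.19,-0.38],1]
    - [[0,0,0],[-0.79,-0.19,-0.38],1]

```text
time: 13.22
tool_pos: [0.6238, 0.08, 0.2471]
tcp_rot: [-2.343, -1.409, -0.742]
wrist_force: [-0.2, 0.8, -0.5]
width: 0.171
```

```bash
cat > chk.py <<'E'
from h import *
np.set_printoptions(precision=4,suppress=True)
s=status.read_state();R=cv2.Rodrigues(s['tcp_rot'])[0];p=s['tool_pos'];print(s['time'],p,s['wrist_force'])
M=np.array([.5413,-.0705,.145]);a=np.radians(35);u=np.array([np.cos(a)*.4695,np.cos(a)*.8829,np.sin(a)])
tip=p+R@[-.147,-.0005,-.016];print('tip rel M: along',(tip-M)@u,'lat',(tip-M)@[.8829,-.4695,0],'n',(tip-M)@np.cross([.8829,-.4695,0],u)*-1,'axis err deg',np.degrees(R[:,0]-u))
c=grab('scene')
q=[p+R@[x,-.0005,-.016] for x in(-.147,-.142,-.10,-.058)]
pr=cv2.projectPoints(np.array(q),cv2.Rodrigues(c['R'])[0],c['t'],c['K'],c['D'])[0].reshape(-1,2);print('pred tip,red,mid,collar',pr)
H=hsv(c);m=((H[...,0]<8)|(H[...,0]>170))&(H[...,1]>80)&(H[...,2]>30)
for b in blobs(m,4):
    if np.abs(b[2]-pr[1]).max()<15:print('red seen',b[0],b[1],b[2])
m=(H[...,0]>10)&(H[...,0]<30)&(H[...,1]>70)&(H[...,2]>40)
for b in blobs(m,10):
    if np.abs(b[2]-pr[3]).max()<15 or abs(b[2]-[302.4,234]).max()<8:print('brass seen',b[0],b[1],b[2])
E
python3 chk.py
```

```text
13.225 [0.6238 0.08   0.2471] [-0.1518  0.7568 -0.5354]
tip rel M: along 0.05212202536656134 lat 0.0019336872298133202 n -0.001061925269291171 axis err deg [-0.1065  0.0362  0.0275]
pred tip,red,mid,collar [[301.9463 206.9081]
 [301.851  204.3964]
 [301.0589 183.4718]
 [300.2816 162.86  ]]
red seen 33 [299 201   7   5] [302.     203.1212]
brass seen 73 [295 158  12   9] [300.3288 161.6849]
brass seen 146 [294 230  18  10] [302.589  234.1575]
```

move_arm:
  deltas:
    - [[0,0,0],[-0.048,-0.067,-0.061],1]
    - [[0,0,0],[-0.105,-0.176,-0.147],1]
    - [[0,0,0],[-0.163,-0.284,-0.233],1]
    - [[0,0,0],[-0.201,-0.357,-0.291],1]
    - [[0,0,0],[-0.221,-0.393,-0.319],1]
    - [[0,0,0],[-0.24,-0.429,-0.348],1]
    - [[0,0,0],[-0.259,-0.465,-0.377],1]
    - [[0,0,0],[-0.259,-0.465,-0.377],1]
    - [[0,0,0],[-0.259,-0.465,-0.377],1]

```text
time: 14.4
tool_pos: [0.5965, 0.0337, 0.2078]
tcp_rot: [-2.343, -1.408, -0.739]
wrist_force: [-0.6, -0.4, -1.7]
width: 0.168
```

```bash
python3 chk.py
```

```text
14.4 [0.5965 0.0337 0.2078] [-0.5976 -0.4047 -1.6802]
tip rel M: along -0.014391468095064528 lat -0.0006237863661521572 n 0.00015146193428060265 axis err deg [-0.0214  0.0236 -0.0135]
pred tip,red,mid,collar [[301.8431 240.887 ]
 [301.75   238.3202]
 [300.9763 216.9313]
 [300.217  195.852 ]]
brass seen 115 [293 191  16   9] [300.4522 194.7565]
brass seen 121 [295 230  16  10] [302.5455 234.5455]
```

move_arm:
  deltas:
    - [[0,0,0],[-0.034,-0.074,-0.057],1]
    - [[0,0,0],[-0.073,-0.146,-0.115],1]
    - [[0,0,0],[-0.111,-0.219,-0.172],1]
    - [[0,0,0],[-0.15,-0.291,-0.229],1]
    - [[0,0,0],[-0.188,-0.364,-0.287],1]
    - [[0,0,0],[-0.188,-0.364,-0.287],1]

```text
time: 15.2
tool_pos: [0.5769, -0.0034, 0.1781]
tcp_rot: [-2.343, -1.406, -0.737]
wrist_force: [-0.7, 0.5, -0.2]
width: 0.171
```

```bash
python3 chk.py
```

```text
15.2 [ 0.5769 -0.0034  0.1781] [-0.7018  0.4802 -0.2242]
tip rel M: along -0.06575220899420166 lat -0.0007592020200557533 n 0.00041133214236462637 axis err deg [ 0.0808 -0.0159 -0.0323]
pred tip,red,mid,collar [[302.7278 267.5221]
 [302.6377 264.9117]
 [301.8888 243.1545]
 [301.1538 221.7035]]
brass seen 87 [294 217  15   8] [300.4023 220.7931]
brass seen 127 [295 230  17  10] [302.874  234.5039]
```

move_arm:
  deltas:
    - [[0,0,0],[-0.031,-0.058,-0.046],1]
    - [[0,0,0],[-0.054,-0.101,-0.08],1]
    - [[0,0,0],[-0.069,-0.13,-0.103],1]
    - [[0,0,0],[-0.077,-0.145,-0.115],1]
    - [[0,0,0],[-0.077,-0.145,-0.115],1]

```text
time: 15.88
tool_pos: [0.57, -0.0168, 0.1678]
tcp_rot: [-2.342, -1.407, -0.739]
wrist_force: [1.4, 3.2, 1.0]
width: 0.169
```

```bash
python3 chk.py
```

```text
15.875 [ 0.57   -0.0168  0.1678] [1.3699 3.1814 1.0408]
tip rel M: along -0.08409985107320894 lat -0.00033875247959032405 n 0.00037104704699982135 axis err deg [-0.0136 -0.0199  0.0361]
pred tip,red,mid,collar [[303.2946 277.1271]
 [303.1998 274.5008]
 [302.4115 252.6076]
 [301.6374 231.0161]]
brass seen 191 [295 226  17  14] [302.6335 232.5654]
```

move_arm:
  deltas:
    - [[0,0,0],[-0.004,-0.007,-0.006],1]
    - [[0,0,0],[-0.008,-0.014,-0.011],1]
    - [[0,0,0],[-0.008,-0.014,-0.011],1]

```text
time: 16.3
tool_pos: [0.57, -0.0169, 0.1679]
tcp_rot: [-2.339, -1.406, -0.743]
wrist_force: [2.0, 9.1, 3.1]
width: 0.173
```

move_arm:
  deltas:
    - [[0,0,0],[-0.004,-0.007,-0.006],1]
    - [[0,0,0],[-0.008,-0.014,-0.011],1]
    - [[0,0,0],[-0.008,-0.014,-0.011],1]

```text
time: 16.68
tool_pos: [0.57, -0.0171, 0.1681]
tcp_rot: [-2.337, -1.405, -0.746]
wrist_force: [5.3, 12.6, 4.9]
width: 0.168
```

```bash
python3 chk.py
```

```text
16.675 [ 0.57   -0.0171  0.1681] [ 5.2868 12.6451  4.8862]
tip rel M: along -0.08421785752749837 lat -0.00017383588547586714 n 0.0007982569194095229 axis err deg [-0.1353 -0.1826  0.3205]
pred tip,red,mid,collar [[303.3866 277.2048]
 [303.2901 274.5783]
 [302.4876 252.6764]
 [301.6991 231.0647]]
brass seen 190 [295 226  17  14] [302.6211 232.6   ]
```

```bash
python3 - <<'E'
from h import *
c=grab('scene');H=hsv(c);m=(H[...,0]>10)&(H[...,0]<30)&(H[...,1]>70)&(H[...,2]>40)
for v in range(222,244):print(v,m[v,290:316].sum(),c['p'][v,302])
cv2.imwrite('pics/in.png',cv2.resize(c['p'][200:260,265:345],(800,600),interpolation=cv2.INTER_CUBIC)[:,:,::-1])
E
```

```text
222 0 [93 92 90]
223 0 [93 93 91]
224 0 [93 93 92]
225 0 [95 93 92]
226 1 [98 92 83]
227 13 [109  93  69]
228 14 [116  92  50]
229 16 [120  92  43]
230 16 [119  90  40]
231 16 [118  89  39]
232 16 [120  90  41]
233 17 [118  90  40]
234 17 [119  91  40]
235 17 [120  91  41]
236 17 [117  90  43]
237 17 [107  87  57]
238 9 [98 90 78]
239 4 [96 95 90]
240 0 [95 96 95]
241 0 [95 97 95]
242 0 [97 98 95]
243 0 [95 95 94]
```

View pics/in.png

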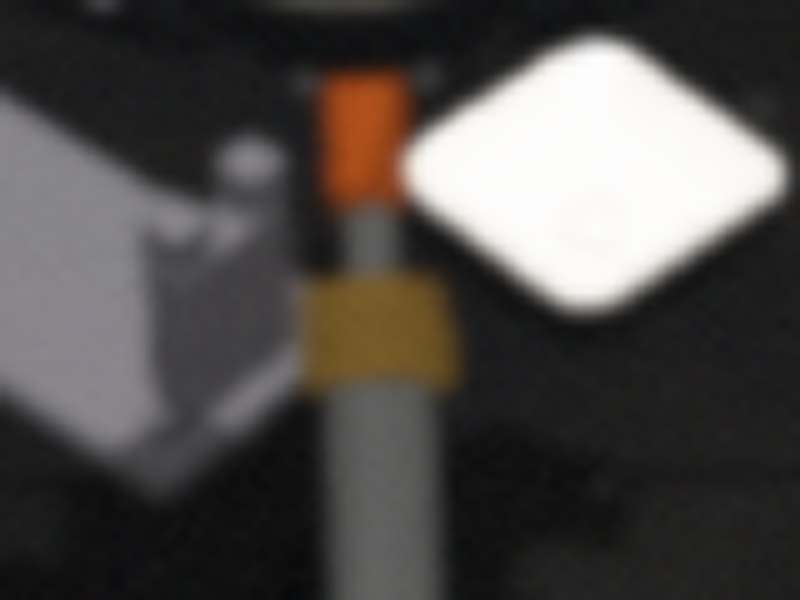

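The crop shows the collar and rim as one unbroken brass band from (305,275) to (460,390). The collar is seated, with about 14 N along the axis. Drawing out now.

move_arm:
  deltas:
    - [[0,0,0],[0.019,0.036,0.029],1]
    - [[0,0,0],[0.058,0.108,0.086],1]
    - [[0,0,0],[0.115,0.217,0.172],1]
    - [[0,0,0],[0.173,0.325,0.258],1]
    - [[0,0,0],[0.231,0.434,0.344],1]
    - [[0,0,0],[0.289,0.542,0.43],1]
    - [[0,0,0],[0.346,0.651,0.516],1]
    - [[0,0,0],[0.385,0.723,0.574],1]

```text
time: 17.77
tool_pos: [0.6072, 0.053, 0.2234]
tcp_rot: [-2.342, -1.409, -0.739]
wrist_force: [-1.1, -0.4, -1.0]
width: 0.172
```

move_arm:
  deltas:
    - [[0,0,0],[0.077,0.145,0.115],1]
    - [[0,0,0],[0.154,0.289,0.23],1]
    - [[0,0,0],[0.231,0.434,0.344],1]
    - [[0,0,0],[0.308,0.578,0.459],1]
    - [[0,0,0],[0.308,0.578,0.459],1]
    - [[0,0,0],[0.308,0.578,0.459],1]

```text
time: 18.52
tool_pos: [0.637, 0.1098, 0.2677]
tcp_rot: [-2.343, -1.408, -0.737]
wrist_force: [0.3, 0.3, -0.9]
width: 0.169
```

```bash
python3 chk.py; python3 - <<'E'
from h import *
np.set_printoptions(precision=4,suppress=True)
W=dict(np.load('w3.npz'));C=cloud(W)
print('pH corner etc',deep(W,[[460,180],[510,220],[580,140],[330,120],[400,120]]))
E
```

```text
18.525 [0.637  0.1098 0.2677] [ 0.3203  0.3146 -0.9425]
tip rel M: along 0.09062234211342445 lat -0.0006365207677584141 n 0.00038672637769431343 axis err deg [ 0.0139  0.0452 -0.0645]
pred tip,red,mid,collar [[299.9549 187.9225]
 [299.8672 185.4493]
 [299.1378 164.8503]
 [298.4226 144.5681]]
red seen 35 [297 181   7   7] [299.6857 184.1143]
brass seen 76 [293 140  13   8] [299.3421 143.3816]
brass seen 146 [294 230  18  10] [302.6438 234.1986]
pH corner etc [[ 0.6603  0.2061  0.0176]
 [ 0.7151  0.1878  0.0412]
 [ 0.7196  0.2734  0.0726]
 [ 0.5152  0.2155  0.0648]
 [ 0.5835  0.2402 -0.0005]]
```

move_arm:
  deltas:
    - [[-0.07,0.037,0],[0,0,0],1]
    - [[-0.14,0.074,0],[0,0,0],1]
    - [[-0.21,0.111,0],[0,0,0],1]
    - [[-0.28,0.148,0],[0,0,0],1]
    - [[-0.343,0.1826,0],[0,0,0],1]
    - [[-0.343,0.1826,0],[0,0,0],1]

```text
time: 19.32
tool_pos: [0.6377, 0.1113, 0.2673]
tcp_rot: [-2.69, -1.621, 0.001]
wrist_force: [0.4, 0.2, -1.2]
width: 0.174
```

move_arm:
  deltas:
    - [[0,0,0.08],[-0.05,0.15,0],1]
    - [[0,0,0.17],[-0.1,0.3,0],1]
    - [[0,0,0.26],[-0.15,0.45,0],1]
    - [[0,0,0.35],[-0.2,0.6,0],1]
    - [[0,0,0.44],[-0.25,0.75,0],1]
    - [[0,0,0.53],[-0.28,0.88,-0.2],1]
    - [[0,0,0.6],[-0.28,0.88,-0.6],1]
    - [[0,0,0.6],[-0.28,0.88,-0.8],1]
    - [[0,0,0.6],[-0.28,0.88,-0.8],1]
    - [[0,0,0.6],[-0.28,0.88,-0.8],1]

```text
time: 20.58
tool_pos: [0.6104, 0.1977, 0.1898]
tcp_rot: [1.666, 2.662, 0.003]
wrist_force: [-0.3, -0.1, -0.9]
width: 0.171
```

```bash
cat > fin.py <<'E'
from h import *
np.set_printoptions(precision=4,suppress=True)
W=dict(np.load('w3.npz'));H=hsv(W)
m=(H[...,1]<40)&(H[...,2]>150)
for b in blobs(m,500):
    if np.abs(b[2]-[415,297]).max()<20:
        P=cast(W,np.argwhere(b[3])[:,::-1],.012)[:,:2]*1000;print('boat wrist',cv2.minAreaRect(P.astype(np.float32)))
s=status.read_state();R=cv2.Rodrigues(s['tcp_rot'])[0];p=s['tool_pos'];print(s['time'],p,R[:,0],s['wrist_force'],s['width'])
print('tip pred',p+R@[-.147,-.0005,-.016])
v={n:grab(n) for n in('scene','side')};px={}
for n,c in v.items():
    pr=cv2.projectPoints((p+R@[-.141,-.0005,-.016])[None],cv2.Rodrigues(c['R'])[0],c['t'],c['K'],c['D'])[0].ravel()
    H=hsv(c);m=((H[...,0]<8)|(H[...,0]>170))&(H[...,1]>80)&(H[...,2]>40)
    for b in blobs(m,4):
        if np.abs(b[2]-pr).max()<12:px[n]=b[2];print(n,'red',b[0],b[2],'pred',pr)
    w=(H[...,1]<40)&(H[...,2]>150)
    for b in blobs(w,200):
        q=cast(c,[b[2]],.012)[0]
        if np.abs(q[:2]-[.673,.066]).max()<.03:P=cast(c,np.argwhere(b[3])[:,::-1],.012)[:,:2]*1000;print(n,'boat',b[0],cv2.minAreaRect(P.astype(np.float32)))
if len(px)==2:X,e=tri(v['scene'],px['scene'],v['side'],px['side']);print('red',X,e,'tool',R.T@(X-p))
E
python3 fin.py
```

```text
boat wrist ((673.6439819335938, 66.36066436767578), (71.51117706298828, 71.5952377319336), 12.174237251281738)
20.575 [0.6104 0.1977 0.1898] [-0.4369  0.8995 -0.    ] [-0.3305 -0.0714 -0.9429] 0.17073525952512802
tip pred [0.6742 0.0653 0.2058]
scene red 34 [321.3824 149.4412] pred [322.3825 149.7768]
scene boat 624 ((674.1716918945312, 71.0029525756836), (72.59992980957031, 72.9665756225586), 12.435898780822754)
side red 18 [292.8333 277.5   ] pred [293.372  277.6181]
side boat 581 ((671.8240356445312, 65.73553466796875), (71.5892333984375, 71.2853012084961), 12.079877853393555)
red [0.6713 0.0715 0.2067] 0.003101998584548451 tool [-0.1402 -0.0003 -0.0169]
```

move_arm:
  deltas:
    - [[0,0,0],[0,0.02,-0.3],1]
    - [[0,0,0],[0,0.02,-0.6],1]
    - [[0,0,0],[0,0.02,-0.85],1]
    - [[0,0,0],[0,0.02,-1],1]
    - [[0,0,0],[0,0.02,-1],1]

```text
time: 21.3
tool_pos: [0.6092, 0.1999, 0.088]
tcp_rot: [-1.664, -2.663, 0.001]
wrist_force: [-1.4, -0.2, -0.8]
width: 0.169
```

move_arm:
  deltas:
    - [[0,0,0],[0,0,-0.05],1]
    - [[0,0,0],[0,0,-0.05],1]
    - [[0,0,0],[0,0,-0.05],1]
    - [[0,0,0],[0,0,-0.05],1]
    - [[0,0,0],[0,0,-0.05],1]
    - [[0,0,0],[0,0,-0.05],1]

```text
time: 22.05
tool_pos: [0.6095, 0.2, 0.0835]
tcp_rot: [-1.665, -2.664, -0.0]
wrist_force: [-0.7, 0.1, -0.7]
width: 0.169
```

```bash
python3 fin.py; python3 - <<'E'
from h import *
S0=dict(np.load('scene.npz'));S=grab('scene')
d=cv2.absdiff(S0['p'],S['p']).max(2)>40
for b in blobs(d,60):print(b[0],b[1],b[2].round())
E
```

```text
boat wrist ((673.6439819335938, 66.36066436767578), (71.51117706298828, 71.5952377319336), 12.174237251281738)
22.05 [0.6095 0.2    0.0835] [-0.4385  0.8987  0.    ] [-0.6835  0.0956 -0.6852] 0.16850393273060324
tip pred [0.6735 0.0677 0.0995]
scene red 21 [320.7619 187.4286] pred [321.7545 188.1567]
scene boat 622 ((674.1716918945312, 71.0029525756836), (72.59992980957031, 72.9665756225586), 12.435898780822754)
side red 13 [295.6154 301.0769] pred [295.746  301.2041]
side boat 645 ((672.0994873046875, 65.79448699951172), (71.02588653564453, 71.2853012084961), 12.079877853393555)
red [0.6702 0.0742 0.1014] 0.0021812045788618985 tool [-0.1397 -0.0006 -0.0179]
6555 [ 88   0 207  86] [225.  29.]
6314 [306   0  76 147] [346.  71.]
301 [248  99  37  18] [267. 109.]
64 [257 100  21   5] [266. 102.]
1474 [248 128  49  54] [271. 152.]
137 [297 176  29  14] [310. 183.]
127 [345 188  14  17] [351. 195.]
508 [241 191  48  31] [261. 206.]
285 [304 203  31  19] [318. 213.]
582 [167 209  40  25] [187. 221.]
187 [230 209  26  12] [242. 215.]
81 [289 222  21  10] [297. 227.]
287 [  0 282  27  38] [ 15. 295.]
62 [ 57 293  12   9] [ 64. 297.]
224 [  0 305  12  35] [  6. 321.]
353 [278 315  53  11] [304. 321.]
227 [ 74 318  16  30] [ 80. 333.]
101 [284 333  44   5] [303. 335.]
102 [300 337  34   8] [321. 341.]
87 [278 340  21   6] [288. 342.]
145 [294 352  19  17] [301. 360.]
```

```bash
python3 -c "
from workcell import order,status
s=status.read_state();print(s['time'],abs(s['joint_vel']).max());print(order.finish_job())"
```

```text
22.2 0.0013648082061363653
the job is handed in; nothing more can be done
None
```

The whole job was carried out in the order asked and handed in at 22.2 s, with the arm still and holding the rod.

- **Levelling:** I turned the knob clockwise by about 49°. The white line then read 62.0° in the world, and the red tick about 62°. I did not look at the knob again after the insertion.
- **Gauge rod:** I lifted it straight out of the rack and slid it into the tube with almost no force until the collar stopped on the rim, at about 14 N along the axis. The scene camera showed collar and rim as one unbroken band. By my own estimate the stop came about 6 mm early; I put that down to uncertainty in the mouth position along its axis. Drawing the rod out met no resistance.
- **Final pose:** The rod is held level (no measurable pitch), with its tip at about (0.6735, 0.068, 0.100). The boat's middle is at about (0.6735, 0.067).
- **Checks that disagreed:**
  - The boat's y from the three cameras spread over about 5 mm.
  - The red band triangulated 1–3 mm off my rod model.
- **Other things:** A before/after comparison of the scene picture showed changes from the arm, the rod and the knob. It also showed changes at the pink boat, near the timer and in a few other spots. I took these for shadows, since the arm never went near those objects, but I did not check each one.

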